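# Turn the track cover over and hang it on the feed rail

## Task

Hang the loose aluminium track cover over the bare stretch of the feed rail, between the two collars, the same way as the cover already fitted beside it: open side down, a skirt on each side of the bar, fully home on the bar and let go. It is lying upside down on the bench, so it has to be turned over. Leave the other things on the bench where they lie.

Things in the scene. Friction and masses are not known exactly. Their poses are not given: they have to be found in the camera images.
- cover: Loose aluminium U-channel cover, 80 long, 30 wide outside, 45 deep, walls 5: a flat crown (80 x 30) and two skirts 40 high with a 20 gap between, ends open. Origin: centre of the crown's outer face. Own x along its length, y skirt to skirt, z from crown towards the open side. Starts on its crown, open side up, front left or front right; 90 to 180 g.
- cover_throat (a point): Centre of the inner face of the cover's crown, 5 from the origin along the cover's z; it rests on the bar when the cover is home. Axes as the cover's.
- rail: Fixed stand, base 70 x 300 x 8; round steel bar, 16 diameter, level, axis 115 above the bench along the stand's y. Origin on the bench below the free bay's middle, z up. Posts 16 x 26, 121 high, at y = -160 and 80. Collars 28 diameter, 10 wide, at y = -50 and 50. A fixed cover of the same kind hangs from y = -138 to -58, its top 13 above the bar's axis.
- bay (a point): Point on the bar's axis, midway between the two collars, 115 above the rail's origin; the bare bay is 90 long. Axes as the rail's (y along the bar, z up).
- bracket: Loose aluminium L bracket, foot 70 x 45 x 5, upright flange 40 high at its +x end; origin under the foot's centre. Bystander, near the front on the side where the cover is not.
- hexkey: Loose L hex key lying flat, long arm 110 along x, short arm 35 along +y from the +x end, 6 thick; origin under the middle of the long arm. Bystander, between the front of the bench and the rail.
- wrench: Loose wrench lying flat, 160 long along its x. Bystander, left front.
- screwdriver: Loose screwdriver lying flat, 170 long along its x, handle at -x. Bystander, right front.
- tray: Loose white plastic tray of screws, 120 x 90 x 40; origin under its centre. Bystander, right.
- can: Loose steel can, 60 diameter, 100 high; origin under its centre. Bystander, left.
- offcut: Loose dark steel bar offcut, 160 long along its y, 14 wide, 10 high; origin under its centre. Bystander, beyond the rail.
Not all that is in view belongs to the job. Leave any green, pink or yellow look-alike of the cover alone.

How it is judged:
At the end, for the whole second after the job is handed in: The cover hangs open side down in the free bay, let go and at rest: inside of its crown 5 to 10.5 mm above the bar's axis (8 is exact), within 5 mm of the bar across and 10 mm of the bay's middle along it, parallel within 0.1 rad, upright within 0.24 rad (x of cover_throat in the frame of bay between -0.005 and 0.005 m and y of cover_throat in the frame of bay between -0.01 and 0.01 m and z of cover_throat in the frame of bay between 0.005 and 0.0105 m and angle between the x axis of cover and the y axis of bay, either way round below 0.1 rad and angle between cover's own z axis and vertical above 2.9 rad and linear speed of cover below 0.01 m/s and contact force between the fingers and cover below 0.1 N); the robot touches nothing.
It fails at once if another loose thing on the bench was moved more than 40 mm, or the can knocked over (distance of any of bracket, hexkey, wrench, screwdriver, tray, can, offcut from where it was at the start of the episode above 0.04 m or angle between can's own z axis and vertical above 0.5 rad).
It also fails if it takes over 61 s, if anything falls off the work surface, if the arm or the gripper's body presses on something with over 40 N, if the wrist force passes 120 N, or if a joint passes its speed limit or range.

## Robot

A 6-joint arm with a two-finger parallel gripper is mounted at the origin on the work surface. World frame = base frame: x ahead of the robot, y to its left, z up, the work surface at z = 0. Lengths are in m, angles in rad, forces in N, time in s.
With the tool pointing down it reaches from about 0.425 to 0.95 m from the base axis. Payload 3.5 kg.
Tool frame: the origin (TCP) lies between the finger pads; the fingertips stand 19 mm ahead of it and the grasp point (between the pads) is the TCP; z points along the fingers, y is the line along which they close (so a half turn about z gives the same grasp; the last joint's range is limited). The gripper opens to 85 mm and grips with 20 to 120 N. Pads are 22 mm wide; open, the fingers measure 114 mm over their backs; the gripper's body (76 mm by 85 mm) begins 54 mm behind the grasp point. The pads swing forward as they close: fully open they stand 13 mm farther back than shut.
Start: joints at [1.051, 0.286, 1.577, -0, 1.279, -0.15], TCP at [0.244, 0.629, 0.25] pointing down, gripper open.
Joint ranges: [-2.77, 2.77], [-0.9, 2.22], [0.21, 2.48], [-1.53, 4.67], [0.24, 2.81], [-2.84, 2.84]. Speed limits (rad/s): [2.79, 2.79, 3.14, 3.14, 3.14, 3.14].

## Interface

Orientations are given as a unit quaternion [x, y, z, w].
In Python, from plant import monitor, eyes, ctrl gives the robot as it stands.
- The arm moves only by the shell command python3 -m handwheel 'ROWS' [FORCE]. ROWS is JSON, a list of rows, each a list of 7 numbers: the shift along the tool's x, y, z in units of 40 cm (1.0 is 40 cm), then the turn, a rotation vector about the tool's x, y, z in units of pi rad (1.0 is pi rad), then the opening, from -1 (shut) to 1 (fully open). A call has 1 to 12 rows; each row is the pose to reach, as a shift and turn from the pose commanded when the call began, along the tool's axes at that moment, turning the shorter way round; what a row does not reach only later rows make up. A row lasts 1/8 s, in which the tool goes at most 62.5 mm and 10.7 degrees, less where a joint would pass 70% of its speed; a pose out of reach is approached as far as the arm can. A call with a number of a shift or a turn outside -1 to 1 is refused whole. A call with a gripper value outside its range is refused whole. The fingers move at their own pace and stop on an object; FORCE is the grip in N (left out, the last holds). Time passes only in rows, so rows that repeat a pose let the fingers close. It gives the time, the measured TCP pose, the force, the opening and the grip force at its end, in the units of the state.
- monitor.get_state(): the state, without advancing time (a new reading comes with each control period).
- eyes.read_camera(name): name is "scene" or "side" or "wrist"; returns the picture (420x560x3 uint8, red, green, blue); there is no depth.
- eyes.camera_params(name): a dict with "K" (3x3 intrinsics, pixels), "k1" (the pictures are not rectified: a ray, as slopes to the right and down, at radius r is drawn at 1 + k1 r^2 times it, then the intrinsics apply), "R" (3x3) and "t" (3): a world point X has camera coordinates R X + t. Camera axes: x right, y down, z forward; pixel columns grow to the right and rows downward; lengths in m; the calibration is good to about 2 mm. A picture is of the moment at which its call begins: read the wrist's pose just before it. camera_params takes no time and is no camera call; for the wrist camera it gives the pose at the moment of the call.
- ctrl.sign_off(): hands the job in; it is judged then, once.
The state is a dict: "time": time; "qpos": joint angles; "dq": joint speeds; "joint_efforts": joint torques, N m; "eef_pos": TCP position; "tcp_rot": TCP orientation; "contact_force": force on the tool from outside, world axes, zero at the start; "wrist_torque": the same for the moment, N m; "opening": opening from 0.0 (shut) to 1.0 (fully open); "finger_force": force on a finger pad.
Only numpy, scipy, OpenCV 4.12 (cv2) and the standard library are available. Lean on these libraries where they do the work, as an engineer would, in place of code of your own. Each camera call takes 0.05 s, during which the arm holds its last target. There are 200 camera calls.

## Working session

There is one attempt and no reset: what is moved stays moved. The work goes in short steps, Python scripts to look and compute and a shell command to move; the robot and the scene stay as the last step left them, time stands still between calls to the robot, and variables do not carry over. Pictures are saved under pics/ and viewed, at most 10 in all, crops included, and the job is handed in when it is done.

```bash
mkdir -p pics; ls; cat > h.py <<'E'
import numpy as np, cv2
from plant import monitor, eyes, ctrl
from scipy.spatial.transform import Rotation as Rn
E
python3 - <<'E'
from h import *
print(monitor.get_state())
for n in ["scene","side"]:
    p=eyes.camera_params(n);print(n,p)
    cv2.imwrite(f"pics/{n}0.png",eyes.read_camera(n)[:,:,::-1])
E
```

```text
pics
{'time': 0.0, 'qpos': array([ 1.05098534e+00,  2.87181021e-01,  1.57818943e+00,  5.10074949e-06,
        1.27856261e+00, -1.50029454e-01]), 'dq': array([-0.00034815,  0.00102981,  0.00083969, -0.00011238,  0.00018643,
       -0.00042258]), 'joint_efforts': array([-9.00477353e-04, -4.05973506e+01, -2.92628378e+01, -1.88454501e-04,
        5.76702048e-03,  4.17882134e-06]), 'eef_pos': array([0.24363683, 0.62884357, 0.24893014]), 'tcp_rot': array([ 1.83839760e-01,  9.82955530e-01, -1.10437694e-03, -3.86943166e-04]), 'contact_force': array([-0.35391359,  0.18787701,  0.42506473]), 'wrist_torque': array([ 0.01033696, -0.01383922, -0.00222693]), 'finger_force': 0.0, 'opening': 1.0012052962259737}
scene {'K': array([[503.61560854,   0.        , 279.70069305],
       [  0.        , 503.61560854, 208.04816939],
       [  0.        ,   0.        ,   1.        ]]), 'k1': -0.15844473403103043, 'R': array([[ 0.79861852,  0.60163975,  0.01542934],
       [ 0.4372911 , -0.56246569, -0.70171849],
       [-0.41350326,  0.5671525 , -0.71228723]]), 't': array([-0.43079653, -0.16226062,  1.66049522])}
side {'K': array([[491.75231298,   0.        , 284.61289198],
       [  0.        , 491.75231298, 213.08158189],
       [  0.        ,   0.        ,   1.        ]]), 'k1': 0.0008284190707069166, 'R': array([[ 0.73103129, -0.68231613,  0.00616038],
       [-0.52473994, -0.56792988, -0.63411643],
       [ 0.43616653,  0.46032635, -0.77321304]]), 't': array([-0.38244186,  0.35180216,  0.97896023])}
```

View pics/scene0.png

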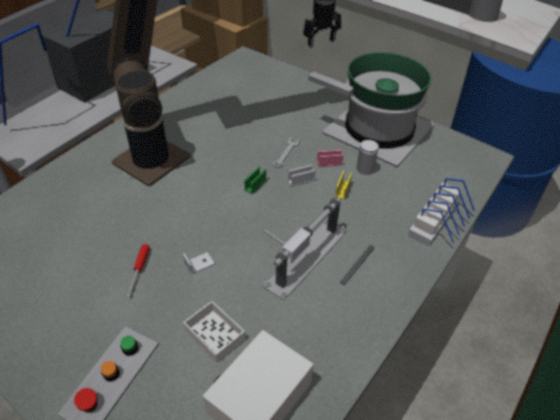

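View pics/side0.png

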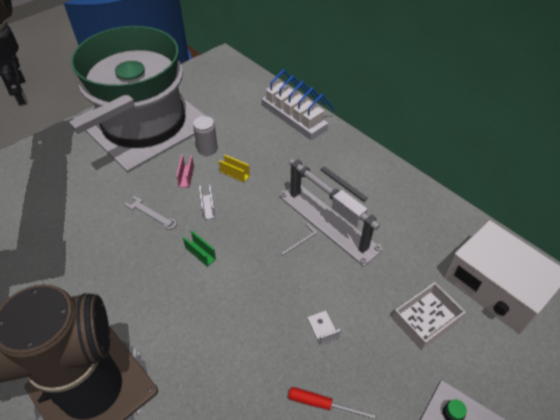

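The silver cover shows at about (302,175) in scene and (206,202) in side. The rail bar runs from (335,205) to (283,262) in scene and from (296,168) to (372,222) in side. The look-alikes are green, pink and yellow. The bracket is at (200,262) in scene and the hex key at (280,240). I'll enlarge both views around the cover and rail for precise points.

```bash
cat >> h.py <<'E'
def rays(n,px,p=None):
    p=p or eyes.camera_params(n)
    u=cv2.undistortPoints(np.array(px,float).reshape(-1,1,2),p["K"],np.array([p["k1"],0,0,0.])).reshape(-1,2)
    R=np.array(p["R"]);d=np.c_[u,np.ones(len(u))]@R; d/=np.linalg.norm(d,axis=1)[:,None]
    return -R.T@np.array(p["t"]),d
def onz(n,px,z,p=None):
    c,d=rays(n,px,p); return c+d*((z-c[2])/d[:,2])[:,None]
def tri(views):  # [(name,px,params)], one point each
    A=np.zeros((3,3));b=np.zeros(3);L=[]
    for n,px,p in views:
        c,d=rays(n,[px],p);M=np.eye(3)-np.outer(d[0],d[0]);A+=M;b+=M@c;L.append((c,M))
    X=np.linalg.solve(A,b);return X,[float(np.linalg.norm(M@(X-c))) for c,M in L]
def proj(n,X,p=None):
    p=p or eyes.camera_params(n);R=np.array(p["R"])
    return cv2.projectPoints(np.array(X,float).reshape(-1,1,3),cv2.Rodrigues(R)[0],np.array(p["t"]),p["K"],np.array([p["k1"],0,0,0.]))[0].reshape(-1,2)
E
python3 - <<'E'
from h import *
a=cv2.imread("pics/scene0.png")[130:300,230:390];b=cv2.imread("pics/side0.png")[140:290,170:390]
a=cv2.resize(a,(400,425),interpolation=2);b=cv2.resize(b,(400,273),interpolation=2)
b=cv2.copyMakeBorder(b,0,152,0,0,0)
cv2.imwrite("pics/crop1.png",np.hstack([a,b]))
print("cover",tri([("scene",(302,175),None),("side",(206,202),None)]))
E
```

```text
cover (array([0.45660585, 0.22583978, 0.02023628]), [0.00038857834500401, 0.00038857834500396387])
```

View pics/crop1.png

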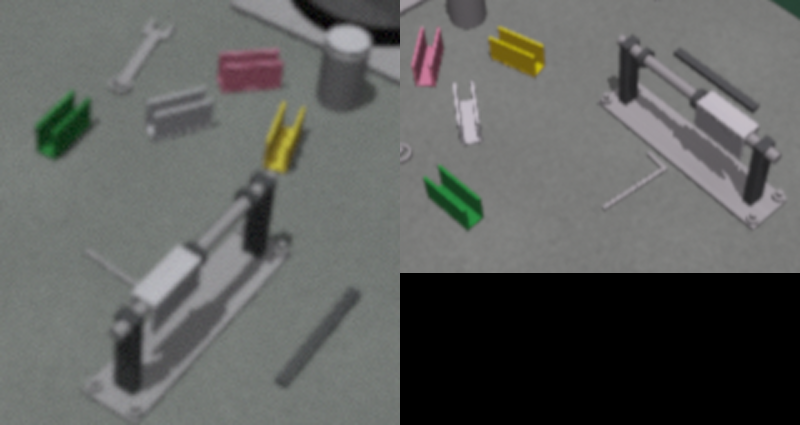

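```bash
cat >> h.py <<'E'
def row(P,R,nm=""):  # row numbers taking the tool from here to pose (P, R)
    s=monitor.get_state();R0=Rn.from_quat(s["tcp_rot"]);d=R0.inv().apply(np.array(P)-s["eef_pos"])
    w=(R0.inv()*R).as_rotvec()
    n=max(np.linalg.norm(d)/.0625,np.degrees(np.linalg.norm(w))/10.7)
    print(nm,np.round(d/.4,4),np.round(w/np.pi,4),"rows>=%.1f"%n)
def tool(z,y):  # rotation with tool z, closing line y
    z=np.array(z,float);z/=np.linalg.norm(z);y=np.array(y,float);y-=z*(y@z);y/=np.linalg.norm(y)
    return Rn.from_matrix(np.c_[np.cross(y,z),y,z])
E
python3 - <<'E'
from h import *
for n,a,b in [("p+",(334.8,202.8),(296.5,164.8)),("p-",(280,258.8),(370.8,222.5)),("col+",(331,207),(304,170)),("col-",(308,231),(332,194))]:
    print(n,tri([("scene",a,None),("side",b,None)]))
# cover bottoms: scene crop skirts tops ends
f=lambda x,y:(x/2.5+230,y/2.5+130)
g=lambda x,y:((x-400)/1.818+170,y/1.818+140)
print(onz("scene",[f(147,100),f(208,90)],.045)[:,:2], onz("scene",[f(152,137),f(213,125)],.0)[:,:2])
print(onz("side",[g(454,85),g(474,85),g(462,143),g(480,141)],.045)[:,:2])
p=eyes.camera_params("wrist");s=monitor.get_state();R=np.array(p["R"])
R0=Rn.from_quat(s["tcp_rot"]).as_matrix()
print("cam in tool",R0.T@(-R.T@np.array(p["t"])-s["eef_pos"]),"\n",R@R0,p["K"],p["k1"])
row([.46,.14,.35],tool([0,0,-1],[0,1,0]))
E
```

```text
p+ (array([0.651698  , 0.09580173, 0.118178  ]), [0.00014755778365301754, 0.0001475577836530756])
p- (array([ 0.64949125, -0.1475661 ,  0.11575568]), [0.0002635701221826533, 0.00026357012218256986])
col+ (array([0.65313274, 0.07210498, 0.11939853]), [0.0022452010849460494, 0.002245201084946049])
col- (array([ 0.64985258, -0.02778778,  0.11234306]), [0.0005124966780364792, 0.0005124966780363796])
[[0.42580096 0.19668525]
 [0.47489043 0.25942732]] [[0.44305581 0.18592654]
 [0.49105129 0.25195284]]
[[0.46520436 0.25873047]
 [0.48599391 0.23954489]
 [0.40971048 0.16669791]
 [0.42954869 0.15305547]]
cam in tool [ 0.06765661 -0.00167207 -0.12425566] 
 [[-3.82409305e-04  9.99999728e-01 -6.30109642e-04]
 [-9.63590776e-01 -5.36965487e-04 -2.67380867e-01]
 [-2.67381132e-01  5.04918907e-04  9.63590720e-01]] [[319.76688682   0.         278.19478681]
 [  0.         319.76688682 198.93118036]
 [  0.           0.           1.        ]] -0.004605966347009004
 [-0.9459 -0.9447 -0.2506] [-0.0007 -0.0002 -0.1177] rows>=8.7
```

```bash
python3 - <<'E'
from h import *
row([.455,.22,.22],tool([0,0,-1],[.8,-.6,0]))
row([.455,.22,.22],tool([0,0,-1],[.8,-.6,0]).__class__.from_quat(monitor.get_state()["tcp_rot"]))
E
```

```text
[-0.8621 -0.762   0.074 ] [-0.0006  0.0006  0.5871] rows>=9.9
 [-0.8621 -0.762   0.074 ] [0. 0. 0.] rows>=7.4
```

```bash
python3 -m handwheel '[[-0.862,-0.762,0.074,0,0,0.587,1],[-0.862,-0.762,0.074,0,0,0.587,1],[-0.862,-0.762,0.074,0,0,0.587,1],[-0.862,-0.762,0.074,0,0,0.587,1],[-0.862,-0.762,0.074,0,0,0.587,1],[-0.862,-0.762,0.074,0,0,0.587,1],[-0.862,-0.762,0.074,0,0,0.587,1],[-0.862,-0.762,0.074,0,0,0.587,1],[-0.862,-0.762,0.074,0,0,0.587,1],[-0.862,-0.762,0.074,0,0,0.587,1],[-0.862,-0.762,0.074,0,0,0.587,1],[-0.862,-0.762,0.074,0,0,0.587,1]]' && python3 - <<'E'
from h import *
import pickle
p=eyes.camera_params("wrist");im=eyes.read_camera("wrist")
pickle.dump(p,open("w1.pkl","wb"));cv2.imwrite("pics/w1.png",im[:,:,::-1])
E
```

```text
time: 1.6
eef_pos: [0.455, 0.2206, 0.2205]
tcp_rot: [0.894, 0.449, -0.0, -0.0]
contact_force: [-0.5, -0.6, -0.1]
opening: 1.001
finger_force: 0.0
```

View pics/w1.png

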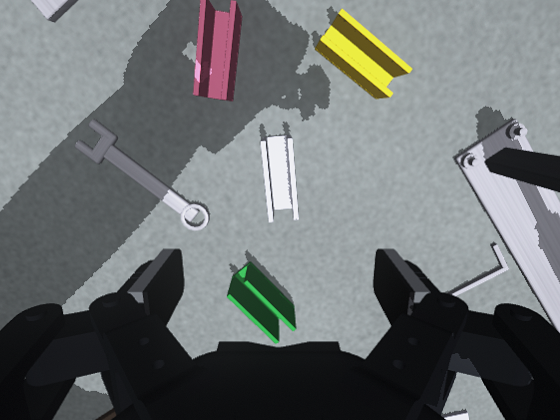

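```bash
python3 - <<'E'
from h import *
import pickle
p=pickle.load(open("w1.pkl","rb"));s=monitor.get_state()
im=cv2.imread("pics/w1.png")
t=onz("wrist",[(262,140),(290,137),(297,219),(270,221)],.045,p);print(t,t.mean(0))
b=onz("wrist",[(270,210),(293,209)],.005,p);print(b)
print("tcp ray",proj("wrist",[s["eef_pos"],s["eef_pos"]*[1,1,0]],p))
print(proj("scene",t),proj("side",t))
for r in (125,160,200,215): print(r,im[r,250:310,0].tolist())
E
```

```text
[[0.46697545 0.26110818 0.045     ]
 [0.48936142 0.24781958 0.045     ]
 [0.44773213 0.17912182 0.045     ]
 [0.42504125 0.19343134 0.045     ]] [0.45727756 0.22037023 0.045     ]
[[0.42352093 0.19310159 0.005     ]
 [0.44473088 0.17873653 0.005     ]]
tcp ray [[277.19044532 269.94939891]
 [277.92954042 172.91565914]]
[[311.42498115 164.71308112]
 [314.94023649 169.78380159]
 [291.17741727 175.86461201]
 [287.9833602  170.44397619]] [[199.70091634 185.90931804]
 [209.77940992 184.36330708]
 [213.34788778 207.68682868]
 [202.51983721 209.19756439]]
125 [169, 168, 168, 170, 171, 171, 169, 169, 173, 158, 96, 100, 97, 122, 171, 168, 169, 169, 170, 171, 172, 173, 172, 172, 172, 172, 172, 170, 170, 170, 172, 164, 128, 93, 97, 99, 99, 97, 106, 145, 167, 167, 169, 172, 175, 177, 177, 176, 174, 174, 171, 170, 169, 168, 168, 170, 170, 170, 170, 171]
160 [171, 173, 174, 174, 175, 175, 175, 176, 176, 175, 176, 168, 200, 247, 244, 244, 242, 176, 108, 213, 248, 244, 243, 243, 243, 243, 243, 243, 243, 243, 243, 243, 243, 243, 245, 242, 208, 154, 147, 230, 246, 244, 245, 236, 152, 173, 173, 174, 175, 176, 176, 175, 173, 172, 172, 174, 176, 177, 177, 174]
200 [172, 173, 172, 168, 166, 164, 165, 169, 171, 173, 173, 171, 169, 165, 162, 145, 182, 249, 244, 245, 242, 180, 108, 213, 248, 244, 243, 243, 243, 243, 243, 243, 243, 243, 243, 243, 243, 243, 244, 248, 239, 121, 175, 249, 245, 245, 239, 184, 166, 167, 166, 167, 168, 167, 166, 166, 169, 171, 172, 169]
215 [171, 168, 164, 161, 160, 163, 167, 169, 173, 174, 173, 172, 170, 170, 171, 170, 169, 181, 229, 245, 244, 247, 235, 80, 151, 169, 169, 171, 170, 169, 167, 167, 168, 169, 167, 163, 161, 162, 163, 165, 166, 168, 150, 179, 249, 244, 244, 242, 208, 159, 161, 162, 164, 167, 166, 166, 167, 168, 168, 166]
```

The cover is centred at (0.457, 0.220), its tops fit z ≈ 0.045, and its long axis lies at 58°. In the wrist view its skirts run (262,140)-(270,221) and (290,137)-(297,219). I'll descend and grip both skirts from outside.

```bash
python3 - <<'E'
from h import *
row([.4573,.2204,.036],tool([0,0,-1],[.852,-.524,0]))
E
```

```text
[0.003  0.0049 0.4614] [-0.0001  0.0001 -0.0285] rows>=3.0
```

```bash
python3 -m handwheel '[[0.003,0.005,0.2,0,0,-0.0285,0.2],[0.003,0.005,0.35,0,0,-0.0285,0.2],[0.003,0.005,0.4,0,0,-0.0285,0.2],[0.003,0.005,0.461,0,0,-0.0285,0.2],[0.003,0.005,0.461,0,0,-0.0285,0.2],[0.003,0.005,0.461,0,0,-0.0285,-1],[0.003,0.005,0.461,0,0,-0.0285,-1],[0.003,0.005,0.461,0,0,-0.0285,-1],[0.003,0.005,0.461,0,0,-0.0285,-1],[0.003,0.005,0.461,0,0,-0.0285,-1]]' 40
```

```text
time: 2.9
eef_pos: [0.4587, 0.2207, 0.0378]
tcp_rot: [0.873, 0.487, 0.001, 0.0]
contact_force: [-0.5, 0.4, 5.6]
opening: 0.346
finger_force: 41.1
```

```bash
python3 - <<'E'
from h import *
pts=dict(green=(255,180),pink=(330,158),yellow=(343,185),hex1=(265,231),hex2=(287,247),hexs=(292,243),br1=(185,258),br2=(213,263),br3=(195,271),tray=(213,330),trayc=(214,303),sd1=(143,250),sd2=(130,295),can=(366,170),wr1=(297,142),wr2=(277,163),off1=(372,248),off2=(343,282))
for k,v in pts.items(): print(k,np.round(onz("scene",[v],0.005)[0,:2],3))
p={};print(np.round(onz("side",[(284,253),(315,232),(306,225),(318,327),(430,315)],.005)[:,:2],3))
s=monitor.get_state();print(s["qpos"])
E
```

```text
green [0.344 0.13 ]
pink [0.472 0.368]
yellow [0.576 0.282]
hex1 [ 0.502 -0.021]
hex2 [ 0.587 -0.03 ]
hexs [ 0.59 -0.01]
br1 [ 0.391 -0.233]
br2 [ 0.463 -0.198]
br3 [ 0.444 -0.248]
tray [ 0.602 -0.353]
trayc [ 0.552 -0.293]
sd1 [ 0.279 -0.285]
sd2 [ 0.365 -0.41 ]
can [0.597 0.39 ]
wr1 [0.335 0.37 ]
wr2 [0.348 0.239]
off1 [0.778 0.112]
off2 [ 0.776 -0.037]
[[ 0.503 -0.02 ]
 [ 0.603 -0.026]
 [ 0.602  0.005]
 [ 0.424 -0.212]
 [ 0.626 -0.359]]
[2.48774833e-01 2.12420549e-01 2.10810913e+00 1.25012919e-04
 8.18505227e-01 8.02118361e-01]
```

```bash
cat > log.py <<'E'
from h import *
import pickle,os
s=monitor.get_state();D=pickle.load(open("d.pkl","rb")) if os.path.exists("d.pkl") else []
D.append((s["qpos"],s["eef_pos"],s["tcp_rot"]));pickle.dump(D,open("d.pkl","wb"));print(np.round(s["qpos"],3))
E
python3 log.py
python3 -m handwheel '[[0,0,-0.15,0,0,0,-1],[0,0,-0.3,0,0,0,-1],[0,0,-0.4,0,0,0,-1],[0,0,-0.4,0,0,0,-1]]'; python3 log.py
python3 -m handwheel '[[0,0,-0.05,0,0.05,-0.05,-1],[0.1,0.1,-0.05,0,0.1,-0.1,-1],[0.15,0.2,-0.05,0,0.15,-0.1,-1],[0.15,0.2,-0.05,0,0.15,-0.1,-1],[0.15,0.2,-0.05,0,0.15,-0.1,-1]]'; python3 log.py
python3 - <<'E'
from h import *
import pickle
from scipy.optimize import least_squares
D=pickle.load(open("d.pkl","rb"))
D.append((np.array([1.05098534,.287181021,1.57818943,0,1.27856261,-.150029454]),np.array([.24363683,.62884357,.24893014]),np.array([.18383976,.98295553,-.0011,-.000387])))
pickle.dump(D,open("d.pkl","wb"))
def ori(q): return Rn.from_euler("ZYZYZ",[q[0],q[1]+q[2],q[3],q[4],q[5]]) if 0 else Rn.from_euler("Z",q[0])*Rn.from_euler("Y",q[1]+q[2])*Rn.from_euler("Z",q[3])*Rn.from_euler("Y",q[4])*Rn.from_euler("Z",q[5])
for q,p,r in D: print((ori(q).inv()*Rn.from_quat(r)).as_rotvec())
E
```

```text
[0.249 0.212 2.108 0.    0.819 0.802]
time: 3.4
eef_pos: [0.4596, 0.2209, 0.2005]
tcp_rot: [0.873, 0.487, 0.004, 0.001]
contact_force: [0.3, 0.6, -0.7]
opening: 0.342
finger_force: 40.3
[ 0.249 -0.037  2.028 -0.     1.142  0.802]
time: 4.03
eef_pos: [0.5556, 0.2288, 0.2137]
tcp_rot: [0.764, 0.602, 0.201, -0.114]
contact_force: [-0.4, 0.2, -1.2]
opening: 0.342
finger_force: 40.3
[0.061 0.035 1.978 0.51  0.979 0.04 ]
[3.29963358e-17 2.56986061e-16 1.57079633e+00]
[9.53762700e-17 2.66379178e-16 1.57079633e+00]
[-7.70717333e-17  1.23314773e-16  1.57079633e+00]
[-1.24648021e-05 -2.17678755e-06  1.57079779e+00]
```

```bash
cat > kin.py <<'E'
from h import *
import pickle
from scipy.optimize import least_squares
E_=Rn.from_euler
lo=np.array([-2.77,-.9,.21,-1.53,.24,-2.84]);hi=np.array([2.77,2.22,2.48,4.67,2.81,2.84])
def ori(q): return E_("Z",q[0])*E_("Y",q[1]+q[2])*E_("Z",q[3])*E_("Y",q[4])*E_("Z",q[5]+np.pi/2)
def cols(q):
    z=np.array([0,0,1.]);x=np.array([1.,0,0]);y=np.array([0,1.,0]);A=E_("Z",q[0]);B=A*E_("Y",q[1]);C=A*E_("Y",q[1]+q[2])
    return np.c_[A.apply(y),z,B.apply(z),C.apply(z),C.apply(x),ori(q).apply(z)]
D=pickle.load(open("d.pkl","rb"))
A=np.vstack([cols(q) for q,_,_ in D]);b=np.hstack([p for _,p,_ in D])
L=np.linalg.lstsq(A,b,rcond=1e-6)[0]
def fk(q): return cols(q)@L
def ik(P,R,q0):
    f=lambda q:np.r_[(fk(q)-P)*5,(ori(q).inv()*R).as_rotvec()]
    r=least_squares(f,np.clip(q0,lo+1e-3,hi-1e-3),bounds=(lo,hi));return r.x,np.sqrt(2*r.cost)
E
python3 - <<'E'
from kin import *
print(L,np.abs(A@L-b).max(),np.linalg.svd(A)[1])
for psi in (-60,-30,0,30,60):
  v=np.array([np.cos(np.radians(psi)),np.sin(np.radians(psi)),0])
  for sg in (1,-1):
    best=min((ik(np.array([.65,.022,.110]),tool(v,[0,0,sg]),np.array([0.,.3,2.2,j4,1.,j6])) for j4 in (-1,1,2,3,4) for j6 in (-2,0,2)),key=lambda t:t[1])
    print(psi,sg,np.round(best[0],2),round(best[1],4))
E
```

```text
[0.10090036 0.24029946 0.44299984 0.57250006 0.02059999 0.23029926] 6.796404565245773e-07 [3.95837699 2.02012847 2.00256159 0.36405707 0.27986948 0.1709243 ]
-60 1 [0.22 0.64 1.9  4.46 1.4  2.57] 0.0
-60 -1 [ 0.22  0.64  1.9   4.46  1.4  -0.57] 0.0
-30 1 [0.08 0.5  2.15 3.81 1.18 2.84] 0.0118
-30 -1 [ 0.08  0.51  2.16  3.8   1.18 -0.29] 0.0
0 1 [-0.25  0.4   2.28  2.75  1.1  -2.84] 0.1698
0 -1 [-0.19  0.45  2.27  2.93  1.15  0.09] 0.0
30 1 [-0.42  0.49  2.18  2.14  1.31 -2.75] 0.0
30 -1 [-0.42  0.49  2.18  2.14  1.31  0.39] 0.0
60 1 [-0.5   0.62  1.94  1.59  1.56 -2.56] 0.0
60 -1 [-0.5   0.62  1.94  1.59  1.56  0.58] 0.0
```

```bash
cat >> kin.py <<'E'
def down(yang): return tool([0,0,-1],[np.cos(yang),np.sin(yang),0])
def tilt(psi,beta,sg): # tool pointing to azimuth psi, beta below horizontal, closing line in the vertical plane, sg=+1: y up
    v=np.array([np.cos(psi),np.sin(psi),0]);z=np.array([0,0,1.])
    return tool(v*np.cos(beta)-z*np.sin(beta),sg*(v*np.sin(beta)+z*np.cos(beta)))
def path(q,P0,R0,P1,R1,n=12): # continuous IK; returns last q, worst error, smallest joint margin, largest joint step
    w=(R0.inv()*R1).as_rotvec();err=0;m=9;st=0
    for t in np.linspace(1/n,1,n):
        q2,e=ik(P0+(P1-P0)*t,R0*Rn.from_rotvec(w*t),q);err=max(err,e);m=min(m,(q2-lo).min(),(hi-q2).min());st=max(st,np.abs(q2-q).max());q=q2
    return q,err,m,st
E
python3 - <<'E'
from kin import *
s=monitor.get_state();q0=s["qpos"];P0=s["eef_pos"];R0=Rn.from_quat(s["tcp_rot"])
out=[]
for x in (.45,.5,.55):
 for y in (.0,.06,.12):
  for ps in (30,60,90,120):
   for sg in (1,-1):
    psi=np.radians(ps);Pt=np.array([x,y,.2]);Rt=tilt(psi,np.radians(40),sg);Rd=down(psi if sg>0 else psi+np.pi)
    a=path(q0,P0,R0,Pt,Rt);
    b=path(a[0],Pt,Rt,np.array([x,y,.042]),Rt,6)
    out.append((max(a[1],b[1]),min(a[2],b[2]),max(a[3],b[3]),x,y,ps,sg,np.round(b[0],2)))
for o in sorted([o for o in out if o[0]<.003],key=lambda o:-o[1])[:14]: print([round(float(v),3) for v in o[:7]],o[7])
E
```

```text
[0.0, 0.524, 0.068, 0.55, 0.12, 120.0, -1.0] [-0.21  0.58  1.78  0.61  1.48  0.55]
[0.0, 0.521, 0.072, 0.55, 0.06, 120.0, -1.0] [-0.3   0.59  1.77  0.55  1.52  0.5 ]
[0.0, 0.519, 0.076, 0.55, 0.0, 120.0, -1.0] [-0.39  0.61  1.74  0.49  1.56  0.45]
[0.0, 0.514, 0.068, 0.5, 0.12, 120.0, -1.0] [-0.23  0.5   1.91  0.6   1.44  0.52]
[0.0, 0.512, 0.072, 0.5, 0.06, 120.0, -1.0] [-0.33  0.51  1.89  0.53  1.48  0.46]
[0.0, 0.509, 0.076, 0.5, 0.0, 120.0, -1.0] [-0.42  0.53  1.86  0.47  1.52  0.41]
[0.0, 0.504, 0.077, 0.55, 0.0, 90.0, -1.0] [-0.49  0.48  1.94  0.77  1.32  0.65]
[0.0, 0.5, 0.078, 0.55, 0.06, 90.0, -1.0] [-0.39  0.46  1.97  0.84  1.27  0.68]
[0.0, 0.493, 0.075, 0.45, 0.0, 120.0, -1.0] [-0.46  0.45  1.98  0.44  1.5   0.37]
[0.0, 0.477, 0.079, 0.55, 0.12, 90.0, -1.0] [-0.29  0.44  2.    0.9   1.21  0.72]
[0.0, 0.461, 0.071, 0.45, 0.06, 120.0, -1.0] [-0.36  0.43  2.01  0.51  1.46  0.42]
[0.0, 0.444, 0.067, 0.45, 0.12, 120.0, -1.0] [-0.25  0.42  2.03  0.59  1.41  0.48]
[0.0, 0.422, 0.072, 0.5, 0.0, 90.0, -1.0] [-0.53  0.41  2.05  0.75  1.31  0.6 ]
[0.0, 0.421, 0.21, 0.55, 0.12, 90.0, 1.0] [-0.29  0.44  2.    0.9   1.21 -2.42]
```

```bash
python3 - <<'E'
from kin import *
R=tilt(np.pi/2,np.radians(40),-1)
row([.5,.1,.16],R)
q=ik(np.array([.5,.12,.03]),down(-np.pi/2),np.array([0,.2,2,0,.8,1.4]));print(q)
Pd=np.array([.5,.12,.03]);P1=np.array([.5,.02,.25])
for psi in (0,15,30):
  a=path(q[0],Pd,down(-np.pi/2),P1,down(-np.pi/2));Rf=tilt(np.radians(psi),0,-1)
  b=path(a[0],P1,down(-np.pi/2),np.array([.6,.022,.25]),Rf,20);c=path(b[0],np.array([.6,.022,.25]),Rf,np.array([.65,.022,.11]),Rf)
  print(psi,a[1:],b[1:],c[1:],np.round(c[0],2))
E
```

```text
[-0.3681 -0.0635 -0.0376] [0.1531 0.0508 0.4403] rows>=7.9
(array([ 3.80348753e-02,  2.38344109e-01,  2.09529423e+00, -4.41711001e-14,
        8.07954313e-01,  1.60883120e+00]), np.float64(9.621335399382154e-14))
0 (np.float64(6.515239647387405e-10), np.float64(0.3825850138525393), np.float64(0.03804687546510846)) (np.float64(1.0672328128268353e-11), np.float64(0.03344242423306154), np.float64(0.21983304123359027)) (np.float64(3.0553745569905916e-09), np.float64(0.055381171878968516), np.float64(0.04225929346737803)) [-0.19  0.45  2.27  2.93  1.15  0.09]
15 (np.float64(6.515239647387405e-10), np.float64(0.3825850138525393), np.float64(0.03804687546510846)) (np.float64(1.3160853223601816e-08), np.float64(0.06714426815810937), np.float64(0.1512779827848867)) (np.float64(1.2238874160438074e-09), np.float64(0.07657169243461626), np.float64(0.04113563390378226)) [-0.33  0.46  2.25  2.51  1.21  0.25]
30 (np.float64(6.515239647387405e-10), np.float64(0.3825850138525393), np.float64(0.03804687546510846)) (np.float64(1.6160089614279006e-08), np.float64(0.14151112223654128), np.float64(0.11240439965689686)) (np.float64(2.7127190030009613e-10), np.float64(0.15073535739830835), np.float64(0.03761349230901835)) [-0.42  0.49  2.18  2.14  1.31  0.39]
```

```bash
python3 -m handwheel '[[-0.368,-0.0635,-0.0376,0.153,0.051,0.44,-1],[-0.368,-0.0635,-0.0376,0.153,0.051,0.44,-1],[-0.368,-0.0635,-0.0376,0.153,0.051,0.44,-1],[-0.368,-0.0635,-0.0376,0.153,0.051,0.44,-1],[-0.368,-0.0635,-0.0376,0.153,0.051,0.44,-1],[-0.368,-0.0635,-0.0376,0.153,0.051,0.44,-1],[-0.368,-0.0635,-0.0376,0.153,0.051,0.44,-1],[-0.368,-0.0635,-0.0376,0.153,0.051,0.44,-1],[-0.368,-0.0635,-0.0376,0.153,0.051,0.44,-1],[-0.368,-0.0635,-0.0376,0.153,0.051,0.44,-1],[-0.368,-0.0635,-0.0376,0.153,0.051,0.44,-1]]'; python3 - <<'E'
from kin import *
R=tilt(np.pi/2,np.radians(40),-1)
row([.5,.1,.042],R); row([.5,.1,.037],R)
E
```

```text
time: 5.4
eef_pos: [0.502, 0.101, 0.1625]
tcp_rot: [0.906, 0.003, 0.003, -0.423]
contact_force: [-0.4, -0.1, -0.2]
opening: 0.344
finger_force: 40.3
 [-0.0074  0.2325  0.1917] [-0.0001 -0.0009  0.0026] rows>=1.9
 [-0.0075  0.242   0.1997] [-0.0001 -0.0009  0.0026] rows>=2.0
```

```bash
python3 -m handwheel '[[-0.004,0.1,0.08,0,0,0.002,-1],[-0.004,0.17,0.14,0,0,0.002,-1],[-0.004,0.2325,0.192,0,0,0.002,-1],[-0.004,0.2325,0.192,0,0,0.002,-1]]'; python3 - <<'E'
from h import *
cv2.imwrite("pics/s1.png",cv2.resize(np.hstack([eyes.read_camera("scene")[110:260,220:370],eyes.read_camera("side")[120:270,180:330]])[:,:,::-1],(800,400),interpolation=2))
E
```

```text
time: 5.9
eef_pos: [0.4995, 0.1005, 0.0398]
tcp_rot: [0.906, -0.001, -0.001, -0.424]
contact_force: [0.0, 1.2, -0.9]
opening: 0.342
finger_force: 40.3
```

View pics/s1.png

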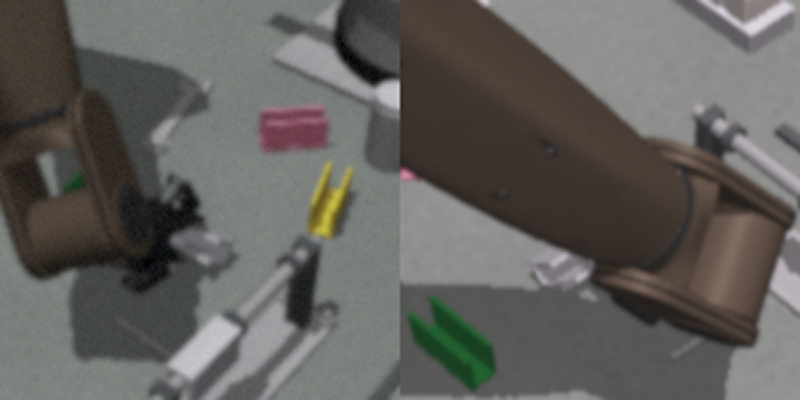

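The cover is held tilted just above the bench (scene crop about (200,245)), clear of the green piece and the rail. I'll open slightly and back out along the fingers.

```bash
python3 -m handwheel '[[0,0,0,0,0,0,-0.1],[0,0,0,0,0,0,-0.1],[0,0,0,0,0,0,-0.1],[0,0,0,0,0,0,-0.1],[0,0,-0.04,0,0,0,-0.1],[0,0,-0.08,0,0,0,-0.1],[0,0,-0.12,0,0,0,-0.1],[0,0,-0.18,0,0,0,0],[0,0,-0.28,0,0,0,1],[0,0,-0.38,0,0,0,1],[0,0,-0.38,0,0,0,1]]'; python3 - <<'E'
from kin import *
row([.5,.13,.22],down(-np.pi/2));
E
```

```text
time: 7.38
eef_pos: [0.5025, -0.0199, 0.1416]
tcp_rot: [0.907, -0.001, 0.004, -0.422]
contact_force: [0.0, 0.9, -0.6]
opening: 1.0
finger_force: 0.0
 [-0.0071 -0.3914  0.1602] [-0.2771 -0.0029 -0.0009] rows>=4.7
```

```bash
python3 -m handwheel '[[-0.007,-0.1,-0.05,-0.05,0,0,1],[-0.007,-0.25,0.05,-0.15,0,0,1],[-0.007,-0.391,0.16,-0.277,-0.003,0,1],[-0.007,-0.391,0.16,-0.277,-0.003,0,1],[-0.007,-0.391,0.16,-0.277,-0.003,0,1],[-0.007,-0.391,0.16,-0.277,-0.003,0,1],[-0.007,-0.391,0.16,-0.277,-0.003,0,1],[-0.007,-0.391,0.16,-0.277,-0.003,0,1]]'; python3 - <<'E'
from h import *
import pickle
p=eyes.camera_params("wrist");im=eyes.read_camera("wrist")
pickle.dump(p,open("w2.pkl","wb"));cv2.imwrite("pics/w2.png",im[:,:,::-1])
E
```

```text
time: 8.38
eef_pos: [0.4979, 0.1315, 0.2172]
tcp_rot: [1.0, -0.0, -0.004, -0.002]
contact_force: [-1.0, 0.3, 0.4]
opening: 0.998
finger_force: 0.0
```

View pics/w2.png

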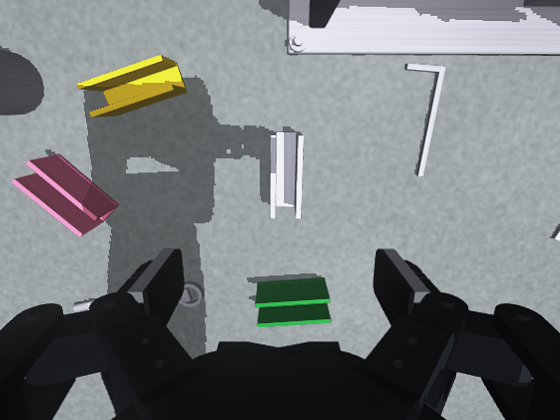

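The cover has tipped back upright: its skirts still face the camera, at columns 271 and 303, rows 133-218. I released it too steep. I'll regrip shallower on the skirt tops so I can lay it over at a flatter angle.

```bash
python3 - <<'E'
from kin import *
p=pickle.load(open("w2.pkl","rb"));im=cv2.imread("pics/w2.png")
for r in (145,175,205): print(r,im[r,264:308,0].tolist())
t=onz("wrist",[(271.0,134),(302.5,134),(303.5,217.5),(271,217.5)],.045,p);print(t,t.mean(0))
c=t.mean(0)
s=monitor.get_state();print(s["eef_pos"])
row([c[0],c[1],.048],down(-np.pi/2))
P0=np.array([c[0],c[1],.15]);R0=down(-np.pi/2);R=tilt(np.pi/2,np.radians(28),-1)
q,e=ik(P0,R0,s["qpos"]);Pt=np.array([.5,.1,.15])
a=path(q,P0,R0,Pt,R);b=path(a[0],Pt,R,Pt-[0,0,.11],R);print(a[1:],b[1:],b[0])
E
```

```text
145 [104, 103, 103, 102, 102, 100, 134, 186, 172, 174, 178, 162, 184, 250, 246, 245, 245, 245, 247, 240, 174, 177, 177, 178, 181, 180, 177, 176, 174, 177, 179, 157, 74, 110, 217, 250, 246, 246, 242, 200, 170, 171, 172, 173]
175 [105, 102, 100, 99, 99, 85, 171, 253, 247, 246, 247, 236, 205, 248, 246, 245, 245, 245, 247, 240, 172, 175, 176, 175, 177, 177, 173, 172, 173, 176, 158, 87, 101, 207, 250, 246, 247, 242, 192, 168, 171, 172, 171, 170]
205 [170, 168, 168, 167, 170, 159, 192, 251, 246, 246, 241, 207, 222, 243, 243, 243, 243, 243, 243, 243, 245, 249, 249, 249, 250, 251, 251, 248, 237, 225, 136, 77, 185, 252, 247, 247, 242, 189, 167, 168, 167, 164, 164, 165]
[[0.5428148  0.1374941  0.045     ]
 [0.5427883  0.10884296 0.045     ]
 [0.46246564 0.10630137 0.045     ]
 [0.4624498  0.13810384 0.045     ]] [0.50262964 0.12268557 0.045     ]
[0.49807246 0.13147279 0.21736083]
 [0.0147 0.0239 0.4232] [-0.0015  0.0025 -0.0004] rows>=2.7
(np.float64(4.2348854651440634e-09), np.float64(0.3713457521341499), np.float64(0.10396614788329035)) (np.float64(9.652787248820175e-13), np.float64(0.3750929380377972), np.float64(0.020577960687999386)) [-0.40274777  0.46780722  2.0851455   0.97688891  1.37116324  0.54820423]
```

```bash
python3 -m handwheel '[[0.012,0.021,0.15,-0.001,0.0025,0,0.2],[0.012,0.021,0.3,-0.001,0.0025,0,0.2],[0.012,0.021,0.37,-0.001,0.0025,0,0.2],[0.012,0.021,0.424,-0.001,0.0025,0,0.2],[0.012,0.021,0.424,-0.001,0.0025,0,0.2],[0.012,0.021,0.424,-0.001,0.0025,0,-1],[0.012,0.021,0.424,-0.001,0.0025,0,-1],[0.012,0.021,0.424,-0.001,0.0025,0,-1],[0.012,0.021,0.424,-0.001,0.0025,0,-1],[0.012,0.021,0.424,-0.001,0.0025,0,-1]]' 50
python3 -m handwheel '[[0,0,-0.1,0,0,0,-1],[0,0,-0.2,0,0,0,-1],[0,0,-0.25,0,0,0,-1],[0,0,-0.25,0,0,0,-1]]'
python3 - <<'E'
from kin import *
R=tilt(np.pi/2,np.radians(28),-1)
row([.5,.1,.13],R)
E
```

```text
time: 9.68
eef_pos: [0.503, 0.1249, 0.0497]
tcp_rot: [1.0, 0.001, 0.002, -0.0]
contact_force: [-1.0, -1.3, 6.7]
opening: 0.338
finger_force: 51.2
time: 10.18
eef_pos: [0.5025, 0.1251, 0.1497]
tcp_rot: [1.0, 0.001, 0.002, -0.001]
contact_force: [-0.5, -0.5, -1.3]
opening: 0.337
finger_force: 50.4
 [-0.0065  0.0629  0.0491] [ 0.3441 -0.0011  0.0012] rows>=5.8
```

```bash
python3 -m handwheel '[[-0.006,0.063,0.049,0.344,-0.001,0.001,-1],[-0.006,0.063,0.049,0.344,-0.001,0.001,-1],[-0.006,0.063,0.049,0.344,-0.001,0.001,-1],[-0.006,0.063,0.049,0.344,-0.001,0.001,-1],[-0.006,0.063,0.049,0.344,-0.001,0.001,-1],[-0.006,0.063,0.049,0.344,-0.001,0.001,-1],[-0.006,0.063,0.049,0.344,-0.001,0.001,-1],[-0.006,0.063,0.049,0.344,-0.001,0.001,-1],[-0.006,0.063,0.049,0.344,-0.001,0.001,-1]]'
python3 - <<'E'
from kin import *
R=tilt(np.pi/2,np.radians(28),-1)
row([.5,.1,.05],R);row([.5,.1,.039],R)
E
```

```text
time: 11.3
eef_pos: [0.4995, 0.1002, 0.1292]
tcp_rot: [0.858, 0.0, -0.001, -0.514]
contact_force: [-0.1, -0.2, -0.0]
opening: 0.337
finger_force: 50.4
 [0.0015 0.1749 0.0931] [ 0.0008  0.0005 -0.0002] rows>=1.3
 [0.0015 0.1991 0.106 ] [ 0.0008  0.0005 -0.0002] rows>=1.4
```

```bash
python3 -m handwheel '[[0,0.09,0.05,0,0,0,-1],[0,0.175,0.093,0,0,0,-1],[0,0.19,0.101,0,0,0,-1],[0,0.197,0.105,0,0,0,-1],[0,0.197,0.105,0,0,0,-1]]'
```

```text
time: 11.92
eef_pos: [0.5, 0.0996, 0.0407]
tcp_rot: [0.858, 0.0, -0.0, -0.514]
contact_force: [0.2, -1.0, -0.8]
opening: 0.335
finger_force: 50.4
```

```bash
python3 -m handwheel '[[0,0,0,0,0,0,-0.24],[0,0,0,0,0,0,-0.2],[0,0,0,0,0,0,-0.2],[0,0,-0.02,0,0,0,-0.2],[0,0,-0.04,0,0,0,-0.2],[0,0,-0.06,0,0,0,-0.2],[0,0,-0.08,0,0,0,-0.2],[0,0,-0.12,0,0,0,-0.2],[0,0,-0.2,0,0,0,0],[0,0,-0.35,0,0,0,1],[0,0,-0.35,0,0,0,1]]'; python3 - <<'E'
from kin import *
row([.5,.13,.22],down(-np.pi/2));
E
```

```text
time: 13.3
eef_pos: [0.5019, -0.0284, 0.1079]
tcp_rot: [0.858, -0.001, 0.003, -0.513]
contact_force: [0.0, 0.3, -0.1]
opening: 0.901
finger_force: 0.0
 [-0.0055 -0.4344  0.216 ] [-0.3429 -0.0018 -0.0007] rows>=5.8
```

```bash
python3 -m handwheel '[[-0.005,-0.1,-0.08,-0.05,0,0,1],[-0.005,-0.25,0,-0.15,0,0,1],[-0.005,-0.434,0.216,-0.343,-0.002,0,1],[-0.005,-0.434,0.216,-0.343,-0.002,0,1],[-0.005,-0.434,0.216,-0.343,-0.002,0,1],[-0.005,-0.434,0.216,-0.343,-0.002,0,1],[-0.005,-0.434,0.216,-0.343,-0.002,0,1],[-0.005,-0.434,0.216,-0.343,-0.002,0,1],[-0.005,-0.434,0.216,-0.343,-0.002,0,1],[-0.005,-0.434,0.216,-0.343,-0.002,0,1]]'; python3 - <<'E'
from h import *
import pickle
p=eyes.camera_params("wrist");im=eyes.read_camera("wrist")
pickle.dump(p,open("w3.pkl","wb"));cv2.imwrite("pics/w3.png",im[:,:,::-1])
for r in (130,145,175,205): print(r,im[r,258:320,0].tolist())
E
```

```text
time: 14.55
eef_pos: [0.4977, 0.133, 0.2175]
tcp_rot: [1.0, 0.001, -0.004, -0.002]
contact_force: [0.7, 0.2, 0.2]
opening: 1.003
finger_force: 0.0
130 [94, 95, 95, 95, 93, 90, 88, 89, 90, 90, 89, 89, 89, 88, 115, 167, 163, 165, 165, 162, 160, 158, 157, 158, 159, 161, 161, 162, 165, 168, 170, 169, 168, 159, 134, 135, 136, 136, 134, 131, 130, 129, 131, 132, 132, 132, 131, 144, 169, 167, 168, 168, 167, 168, 166, 165, 167, 165, 165, 164, 164, 164]
145 [97, 98, 97, 98, 98, 97, 96, 96, 96, 95, 94, 96, 96, 97, 98, 96, 96, 93, 92, 92, 114, 162, 165, 166, 165, 139, 164, 246, 240, 239, 239, 239, 239, 239, 239, 239, 239, 239, 239, 239, 239, 239, 239, 239, 239, 239, 239, 239, 239, 239, 239, 239, 239, 239, 239, 239, 239, 239, 239, 239, 239, 239]
175 [167, 169, 169, 166, 166, 168, 166, 164, 162, 158, 157, 158, 143, 90, 94, 96, 98, 98, 98, 93, 125, 213, 244, 240, 241, 228, 187, 243, 240, 239, 239, 239, 240, 239, 239, 239, 240, 239, 239, 239, 240, 240, 239, 239, 239, 240, 239, 239, 239, 239, 239, 239, 240, 239, 240, 239, 240, 240, 239, 239, 239, 239]
205 [161, 159, 156, 156, 156, 155, 157, 159, 157, 156, 156, 157, 155, 138, 140, 139, 138, 140, 140, 139, 155, 215, 243, 240, 241, 228, 187, 243, 240, 239, 239, 239, 239, 239, 239, 239, 239, 239, 239, 239, 239, 239, 239, 239, 239, 239, 239, 239, 239, 239, 240, 240, 239, 239, 240, 239, 240, 240, 239, 239, 239, 240]
```

View pics/w3.png

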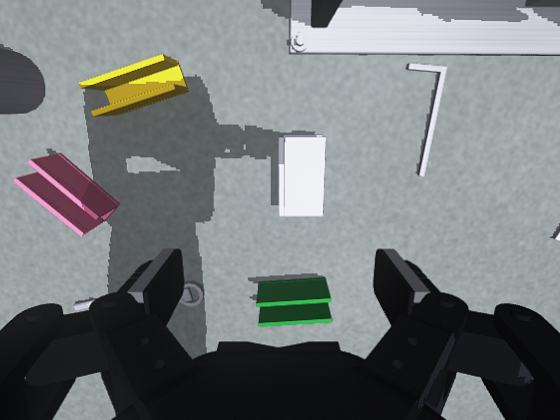

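```bash
python3 - <<'E'
from kin import *
p=pickle.load(open("w3.pkl","rb"));im=cv2.imread("pics/w3.png")[:,:,0]
for r in (150,180,210): print(r,im[r,318:332].tolist())
for c in (295,315): print(c,im[130:142,c].tolist(),im[210:222,c].tolist())
t=onz("wrist",[(284.3,137),(325,137),(323.5,216),(284.3,216)],.030,p);print(t,t.mean(0))
print(onz("wrist",[(278.5,180)],0,p))
E
```

```text
150 [244, 244, 244, 244, 244, 246, 239, 172, 170, 171, 169, 171, 172, 172]
180 [245, 245, 245, 245, 247, 239, 159, 170, 173, 174, 175, 174, 172, 172]
210 [244, 245, 245, 247, 238, 146, 170, 170, 170, 169, 170, 172, 169, 170]
295 [146, 104, 105, 104, 103, 151, 141, 223, 248, 245, 244, 244] [245, 244, 245, 245, 246, 240, 199, 163, 167, 169, 169, 167]
315 [175, 150, 158, 180, 149, 152, 139, 222, 248, 245, 244, 244] [245, 244, 245, 245, 246, 239, 200, 171, 176, 176, 175, 174]
[[0.53841457 0.12666668 0.03      ]
 [0.53846934 0.08765118 0.03      ]
 [0.4584593  0.08590593 0.03      ]
 [0.45835762 0.12618129 0.03      ]] [0.49842521 0.10660127 0.03      ]
[[0.48948979 0.13230269 0.        ]]
```

The cover now lies on its side: top face columns 279-324, rows 137-216, with the crown to the left (+y). Its centre is at (0.4985, 0.109). Next I'll measure the bar from above with the wrist camera in two opposite yaws, so mounting bias cancels.

```bash
python3 - <<'E'
from h import *
row([.645,.02,.225],tool([0,0,-1],[0,-1,0]))
E
python3 -m handwheel '[[0.366,0.283,-0.019,0,0.002,0,1],[0.366,0.283,-0.019,0,0.002,0,1],[0.366,0.283,-0.019,0,0.002,0,1],[0.366,0.283,-0.019,0,0.002,0,1],[0.366,0.283,-0.019,0,0.002,0,1],[0.366,0.283,-0.019,0,0.002,0,1]]'; python3 - <<'E'
from kin import *
p=eyes.camera_params("wrist");im=eyes.read_camera("wrist");s=monitor.get_state()
pickle.dump((p,s),open("w4.pkl","wb"));cv2.imwrite("pics/w4.png",im[:,:,::-1])
P=np.array([.645,.02,.225])
print(path(s["qpos"],s["eef_pos"],Rn.from_quat(s["tcp_rot"]),P,down(0.)),path(s["qpos"],P,down(-np.pi/2),P,down(np.pi/2-.02),20))
row(P,down(0.));
E
```

```text
[ 0.3677  0.2832 -0.0228] [-0.0014  0.0027  0.0004] rows>=3.0
time: 15.35
eef_pos: [0.6435, 0.0221, 0.2238]
tcp_rot: [1.0, 0.002, -0.001, -0.002]
contact_force: [-0.6, 0.7, -0.1]
opening: 1.004
finger_force: 0.0
(array([-1.26005928e-01,  2.42533051e-01,  1.67708510e+00,  3.70724274e-10,
        1.22197450e+00, -1.26005928e-01]), np.float64(1.1144756069869284e-09), np.float64(0.8000959582985525), np.float64(0.13070706600320237)) (array([-1.26005928e-01,  2.42533052e-01,  1.67708510e+00, -3.03134903e-15,
        1.22197450e+00, -1.67680226e+00]), np.float64(3.2755273789477846e-09), np.float64(0.8029148936505293), np.float64(0.1560796327377445))
 [ 0.0034  0.0054 -0.0023] [-0.0014 -0.0006 -0.4986] rows>=8.4
```

View pics/w4.png

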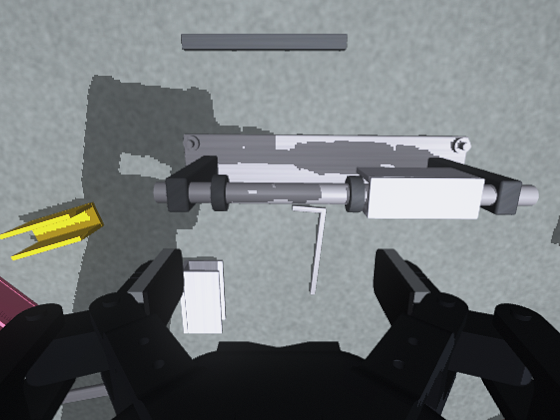

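```bash
python3 -m handwheel '[[0.02,0,0,0,0,-0.06,1],[0.02,0,0,0,0,-0.12,1],[0.02,0,0,0,0,-0.5,1],[0.02,0,0,0,0,-0.5,1],[0.02,0,0,0,0,-0.5,1],[0.02,0,0,0,0,-0.5,1],[0.02,0,0,0,0,-0.5,1],[0.02,0,0,0,0,-0.5,1],[0.02,0,0,0,0,-0.5,1]]' >/dev/null;  python3 -m handwheel '[[0,0,0,0,0,-0.49,1],[0,0,0,0,0,-0.49,1],[0,0,0,0,0,-0.49,1],[0,0,0,0,0,-0.49,1],[0,0,0,0,0,-0.49,1],[0,0,0,0,0,-0.49,1],[0,0,0,0,0,-0.49,1],[0,0,0,0,0,-0.49,1],[0,0,0,0,0,-0.49,1],[0,0,0,0,0,-0.49,1]]'; python3 - <<'E'
from kin import *
p=eyes.camera_params("wrist");im=eyes.read_camera("wrist");s=monitor.get_state()
pickle.dump((p,s),open("w5.pkl","wb"));cv2.imwrite("pics/w5.png",im[:,:,::-1])
print(s["eef_pos"])
for f,(c0,c1) in (("w4",(235,340)),("w5",None or (0,0))):
    pp,_=pickle.load(open(f+".pkl","rb"))
    X=np.array([[.65,.072,.115],[.65,.022,.115],[.65,-.028,.115]]);print(f,proj("wrist",X,pp))
g=cv2.imread("pics/w4.png")[:,:,0]
for c in (240,270,290,330): print(c,g[174:210,c].tolist())
print(g[178,205:235].tolist(),g[178,340:372].tolist())
E
```

```text
time: 17.77
eef_pos: [0.6519, 0.0222, 0.2243]
tcp_rot: [0.014, 1.0, 0.002, -0.001]
contact_force: [-0.8, -0.4, -0.2]
opening: 0.997
finger_force: 0.0
[0.65199186 0.02205648 0.22427224]
w4 [[210.69867072 193.21241545]
 [277.02485315 193.52528528]
 [343.45491779 193.84079138]]
w5 [[345.0917024  199.12485617]
 [279.25783246 200.97638541]
 [213.50641273 202.82478611]]
240 [220, 224, 223, 222, 220, 216, 225, 205, 132, 87, 102, 112, 117, 121, 125, 130, 137, 144, 148, 151, 142, 131, 124, 121, 118, 111, 106, 95, 122, 132, 151, 169, 168, 170, 171, 173]
270 [224, 226, 226, 225, 222, 220, 224, 230, 165, 82, 100, 111, 118, 122, 126, 130, 136, 145, 148, 152, 146, 133, 126, 124, 119, 114, 105, 150, 162, 126, 148, 172, 174, 175, 174, 172]
290 [226, 227, 227, 226, 225, 223, 225, 230, 177, 97, 99, 111, 118, 121, 125, 130, 136, 143, 147, 151, 147, 134, 127, 124, 120, 116, 107, 153, 168, 145, 159, 173, 169, 166, 165, 165]
330 [232, 229, 228, 226, 225, 226, 225, 228, 188, 113, 109, 137, 157, 171, 182, 193, 202, 210, 219, 229, 234, 235, 234, 227, 213, 204, 197, 188, 172, 141, 156, 177, 175, 171, 167, 164]
[34, 36, 35, 34, 34, 35, 40, 56, 57, 56, 56, 56, 57, 56, 56, 56, 56, 56, 55, 53, 43, 35, 29, 109, 211, 221, 218, 219, 218, 219] [226, 226, 226, 227, 230, 212, 109, 35, 40, 47, 64, 71, 69, 68, 66, 66, 65, 65, 65, 65, 64, 60, 91, 125, 82, 67, 71, 71, 89, 104, 103, 187]
```

View pics/w5.png

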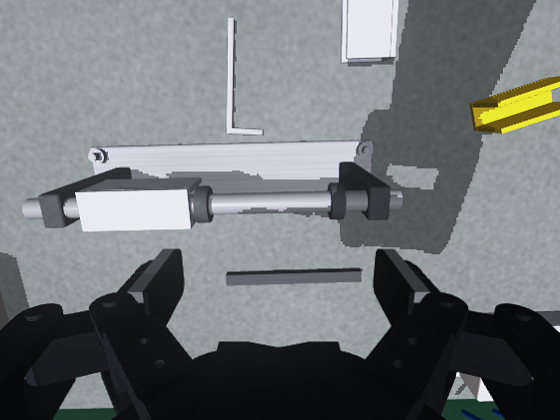

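```bash
python3 - <<'E'
from kin import *
for f,cs in (("w4",(240,270,300,330)),("w5",(225,250,280,310,325))):
    p,_=pickle.load(open(f+".pkl","rb"));g=cv2.cvtColor(cv2.imread(f"pics/{f}.png"),6)
    for c in cs:print(f,c,180,g[176:222,c].tolist())
    for e in (-.008,.008): print(proj("wrist",[[.65+e,.05,.115],[.65+e,-.01,.115]],p).tolist())
g=cv2.cvtColor(cv2.imread("pics/w5.png"),6);print(g[190,185:220].tolist(),g[187,322:352].tolist())
E
```

```text
w4 240 180 [212, 211, 209, 205, 214, 194, 124, 81, 95, 104, 110, 114, 118, 122, 129, 135, 139, 141, 133, 123, 117, 114, 110, 104, 99, 88, 114, 126, 147, 165, 164, 165, 166, 168, 168, 165, 160, 157, 153, 155, 158, 163, 168, 170, 170, 168]
w4 270 180 [215, 213, 212, 209, 212, 218, 155, 76, 93, 104, 110, 115, 118, 122, 128, 137, 139, 143, 137, 125, 119, 116, 111, 107, 98, 141, 151, 119, 143, 168, 169, 170, 169, 167, 167, 164, 163, 163, 165, 166, 167, 166, 166, 164, 164, 167]
w4 300 180 [218, 215, 214, 213, 214, 219, 166, 89, 91, 103, 109, 113, 118, 121, 127, 132, 137, 140, 137, 127, 120, 117, 113, 109, 105, 97, 84, 110, 107, 67, 161, 221, 224, 214, 207, 183, 165, 169, 169, 168, 167, 166, 165, 164, 162, 162]
w4 330 180 [218, 215, 215, 216, 213, 216, 177, 106, 102, 128, 147, 161, 173, 182, 191, 199, 209, 220, 227, 228, 228, 217, 202, 192, 186, 177, 161, 131, 151, 172, 170, 166, 163, 159, 156, 155, 154, 157, 157, 161, 163, 164, 167, 165, 162, 162]
[[240.166207616969, 203.53329093033784], [319.12807405830813, 203.91639078747215]]
[[239.55740847853193, 182.98244120877033], [319.9450450480323
[... 960 characters left out ...]
 155, 154, 154, 158]
w5 325 180 [215, 172, 126, 132, 133, 130, 129, 132, 133, 131, 129, 132, 135, 136, 110, 87, 102, 122, 141, 156, 167, 177, 186, 194, 201, 208, 212, 215, 216, 210, 204, 156, 106, 105, 99, 86, 88, 91, 91, 91, 89, 137, 162, 161, 160, 163]
[[316.15838976211234, 189.70782735807492], [236.50297002027253, 191.9555409958961]]
[[316.08108750924805, 209.99362093756747], [237.81110877456783, 212.1866718198129]]
[237, 218, 88, 75, 91, 71, 71, 77, 100, 99, 72, 72, 74, 72, 70, 71, 69, 67, 67, 67, 67, 66, 57, 45, 46, 44, 49, 87, 126, 123, 123, 123, 123, 123, 123] [131, 131, 131, 132, 135, 118, 45, 43, 49, 64, 71, 69, 68, 68, 61, 46, 46, 46, 45, 45, 45, 44, 39, 34, 34, 33, 34, 34, 34, 34]
```

Both views agree: the bar axis is at x = 0.6506 and the bay's middle at y = 0.0147 (collars at columns 220/354 in w4 and 203/337 in w5), with yaw near 0. Back to the cover for the regrasp.

```bash
python3 -m handwheel '[[0,0,0,0,0,0.49,1],[0,0,0,0,0,0.49,1],[0,0,0,0,0,0.49,1],[0,0,0,0,0,0.49,1],[0,0,0,0,0,0.49,1],[0,0,0,0,0,0.49,1],[0,0,0,0,0,0.49,1],[0,0,0,0,0,0.49,1],[0,0,0,0,0,0.49,1]]' ; python3 - <<'E'
from h import *
row([.4985,.1094,.13],tool([0,0,-1],[0,-1,0]))
E
```

```text
time: 18.95
eef_pos: [0.6522, 0.0217, 0.224]
tcp_rot: [0.707, 0.707, 0.001, -0.002]
contact_force: [-0.2, -0.8, -0.4]
opening: 1.005
finger_force: 0.0
 [ 0.2187 -0.3837  0.2364] [-0.0014 -0.0006  0.5002] rows>=8.4
```

```bash
python3 -m handwheel '[[0.219,-0.384,0,0,0,0.5,1],[0.219,-0.384,0,0,0,0.5,1],[0.219,-0.384,0,0,0,0.5,1],[0.219,-0.384,0.1,0,0,0.5,1],[0.219,-0.384,0.236,0,0,0.5,1],[0.219,-0.384,0.236,0,0,0.5,1],[0.219,-0.384,0.236,0,0,0.5,1],[0.219,-0.384,0.236,0,0,0.5,1],[0.219,-0.384,0.236,0,0,0.5,1],[0.219,-0.384,0.236,0,0,0.5,1]]' ; python3 - <<'E'
from h import *
row([.4985,.1094,.026],tool([0,0,-1],[0,-1,0]))
E
```

```text
time: 20.2
eef_pos: [0.4982, 0.109, 0.1303]
tcp_rot: [1.0, 0.002, -0.001, -0.002]
contact_force: [0.5, 0.2, -0.2]
opening: 1.002
finger_force: 0.0
 [0.001  0.     0.2606] [-0.0012  0.0004  0.0013] rows>=1.7
```

```bash
python3 -m handwheel '[[0.001,0,0.12,-0.001,0,0.001,0.7],[0.001,0,0.22,-0.001,0,0.001,0.7],[0.001,0,0.261,-0.001,0,0.001,0.6],[0.001,0,0.261,-0.001,0,0.001,0.6],[0.001,0,0.261,-0.001,0,0.001,-1],[0.001,0,0.261,-0.001,0,0.001,-1],[0.001,0,0.261,-0.001,0,0.001,-1],[0.001,0,0.261,-0.001,0,0.001,-1],[0.001,0,0.261,-0.001,0,0.001,-1]]' 60; python3 - <<'E'
from h import *
s=monitor.get_state();print(s["eef_pos"],s["opening"]*85)
row([.48,.03,.25],tool([0,0,-1],[0,-1,0]))
E
```

```text
time: 21.32
eef_pos: [0.5006, 0.1093, 0.0278]
tcp_rot: [1.0, -0.0, 0.001, -0.001]
contact_force: [-0.5, 0.2, 6.7]
opening: 0.506
finger_force: 61.8
[0.50060496 0.10926896 0.02783871] 43.02229167092859
 [-0.05    0.1976 -0.5557] [-0.0003 -0.0009 -0.    ] rows>=3.8
```

I stopped to check the geometry before lifting. In the final pose the lower finger would lie across the channel mouth and block the bar, so the fingers may overlap only the near skirt, about 5 mm. I'll let go and find the fingertip reach at this opening by touching the bench.

```bash
python3 -m handwheel '[[0,0,0,0,0,0,0.5],[0,0,0,0,0,0,0.5],[0,0,0,0,0,0,0.5],[0,0,-0.1,0,0,0,0.5],[0,0,-0.2,0,0,0,0.2],[-0.15,0.18,-0.2,0,0,0,0.012],[-0.15,0.18,-0.2,0,0,0,0.012],[-0.15,0.18,-0.1,0,0,0,0.012],[-0.15,0.18,-0.01,0,0,0,0.012],[-0.15,0.18,-0.01,0,0,0,0.012],[-0.15,0.18,-0.01,0,0,0,0.012]]'
python3 -m handwheel '[[0,0,0.005,0,0,0,0.012],[0,0,0.01,0,0,0,0.012],[0,0,0.013,0,0,0,0.012],[0,0,0.013,0,0,0,0.012]]'
```

```text
time: 22.7
eef_pos: [0.4394, 0.0371, 0.0305]
tcp_rot: [1.0, 0.0, -0.0, -0.0]
contact_force: [-0.2, 0.2, -0.0]
opening: 0.509
finger_force: 0.0
time: 23.2
eef_pos: [0.4386, 0.0372, 0.0245]
tcp_rot: [1.0, 0.0, -0.001, -0.0]
contact_force: [0.2, -0.4, -1.0]
opening: 0.504
finger_force: 0.0
```

```bash
for i in 1 2 3 4; do case $i in *) python3 -m handwheel '[[0,0,0.005,0,0,0,0.012],[0,0,0.005,0,0,0,0.012]]' | grep -E "pos|force: \["; esac; done
```

```text
eef_pos: [0.4385, 0.0372, 0.0223]
contact_force: [0.6, -0.1, 0.1]
eef_pos: [0.4385, 0.0372, 0.0203]
contact_force: [0.4, 0.1, -1.2]
eef_pos: [0.4385, 0.0372, 0.0183]
contact_force: [-0.2, -0.7, -0.4]
eef_pos: [0.4389, 0.0371, 0.0171]
contact_force: [-1.4, -0.1, 5.9]
```

Fingertips reach 17.4 mm ahead of the TCP at this opening, so the TCP goes to z ≈ 0.0425 for a 4.5 mm overlap on the upper skirt.

```bash
python3 - <<'E'
from h import *
row([.4985,.1093,.1],tool([0,0,-1],[0,-1,0]));row([.4985,.1093,.0425],tool([0,0,-1],[0,-1,0]))
E
```

```text
[ 0.1487 -0.1805 -0.2075] [-0.0002  0.0007  0.    ] rows>=2.0
 [ 0.149  -0.1804 -0.0637] [-0.0002  0.0007  0.    ] rows>=1.6
```

```bash
python3 -m handwheel '[[0,0,-0.208,0,0,0,0.5],[0.149,-0.18,-0.208,0,0.0005,0,0.5],[0.149,-0.18,-0.208,0,0.0005,0,0.5],[0.149,-0.18,-0.15,0,0.0005,0,0.5],[0.149,-0.18,-0.066,0,0.0005,0,0.5],[0.149,-0.18,-0.066,0,0.0005,0,0.5],[0.149,-0.18,-0.066,0,0.0005,0,0.5]]' | grep -E "pos|force: \[|opening"
python3 -m handwheel '[[0,0,0,0,0,0,-1],[0,0,0,0,0,0,-1],[0,0,0,0,0,0,-1],[0,0,0,0,0,0,-1],[0,0,0,0,0,0,-1]]' 70;  python3 -m handwheel '[[0,0,-0.05,0,0,0,-1],[0,0,-0.15,0,0,0,-1],[0,0,-0.15,0,0,0,-1]]'
```

```text
eef_pos: [0.4988, 0.1091, 0.0435]
contact_force: [-0.1, 0.9, 0.3]
opening: 0.75
time: 25.7
eef_pos: [0.4996, 0.1091, 0.0451]
tcp_rot: [1.0, -0.0, 0.001, -0.0]
contact_force: [-2.1, 0.8, 5.2]
opening: 0.482
finger_force: 69.9
time: 26.08
eef_pos: [0.5013, 0.1091, 0.1072]
tcp_rot: [1.0, -0.0, 0.005, -0.0]
contact_force: [1.1, -0.5, -0.9]
opening: 0.481
finger_force: 70.9
```

```bash
python3 -m handwheel '[[0,0,0.08,0,0,0,-1],[0,0,0.147,0,0,0,-1],[0,0,0.15,0,0,0,-1],[0,0,0.15,0,0,0,0.4],[0,0,0.15,0,0,0,0.4],[0,0,0.157,0,0,0,0.4],[0,0,0.157,0,0,0,0.4]]' | grep -E "pos|force: \[|opening"
python3 -m handwheel '[[0,0,0,0,0,0,-1],[0,0,0,0,0,0,-1],[0,0,0,0,0,0,-1],[0,0,0,0,0,0,-1]]' 70;  python3 -m handwheel '[[0,0,-0.05,0,0,0,-1],[0,0,-0.15,0,0,0,-1],[0,0,-0.25,0,0,0,-1],[0,0,-0.25,0,0,0,-1]]'
python3 - <<'E'
from kin import *
p=eyes.camera_params("wrist");im=eyes.read_camera("wrist");s=monitor.get_state()
cv2.imwrite("pics/w6.png",im[:,:,::-1]);g=cv2.cvtColor(im,7);R=Rn.from_quat(s["tcp_rot"])
pr=lambda x,y,z:proj("wrist",[s["eef_pos"]+R.apply([x,y,z])],p)[0]
print("expected corners",[pr(x,y,.0130).round().tolist() for x in(-.042,.04) for y in(-.0225,.0225)])
for r in (215,240,255): print(r,g[r,200:360:4].tolist())
P0=s["eef_pos"];R0=R;q=s["qpos"];R1=tilt(0,0,-1);P1=np.array([.58,.0125,.25])
row(P1,R1);print(path(q,P0,R0,P1,R1,20))
Rm=tilt(np.radians(45),np.radians(30),-1);row(P1-[.05,0,0],Rm,"mid")
a=path(q,P0,R0,P1-[.05,0,0],Rm);print(a[1:],path(a[0],P1-[.05,0,0],Rm,P1,R1))
E
```

```text
eef_pos: [0.4982, 0.1092, 0.0401]
contact_force: [-0.6, 0.2, 0.1]
opening: 0.701
time: 27.45
eef_pos: [0.4988, 0.1092, 0.0407]
tcp_rot: [1.0, 0.0, 0.0, -0.0]
contact_force: [-0.7, -0.5, 5.8]
opening: 0.497
finger_force: 71.5
time: 27.95
eef_pos: [0.5004, 0.1092, 0.1431]
tcp_rot: [1.0, 0.0, 0.004, -0.0]
contact_force: [0.0, -0.3, -1.1]
opening: 0.497
finger_force: 71.4
expected corners [[232.0, 334.0], [319.0, 334.0], [225.0, 177.0], [326.0, 177.0]]
215 [100, 101, 99, 102, 101, 104, 104, 123, 171, 174, 158, 173, 168, 167, 166, 167, 167, 169, 169, 174, 172, 169, 168, 169, 167, 170, 164, 247, 247, 246, 246, 246, 243, 185, 183, 183, 185, 177, 182, 179]
240 [101, 101, 102, 150, 161, 79, 79, 44, 173, 171, 96, 172, 168, 167, 166, 167, 168, 169, 167, 174, 171, 167, 167, 170, 168, 174, 170, 169, 165, 166, 170, 170, 53, 84, 84, 166, 182, 178, 184, 178]
255 [25, 28, 28, 79, 79, 79, 30, 30, 101, 170, 131, 172, 168, 167, 168, 166, 168, 170, 168, 173, 170, 167, 168, 169, 169, 174, 171, 167, 164, 166, 172, 148, 36, 35, 85, 83, 82, 32, 34, 31]
 [ 0.2036  0.2413 -0.2727] [0.3841 0.3844 0.3851] rows>=11.2
(array([-0.25586569, -0.09264372,  2.48      ,  2.79716866,  0.84653796,
        0.23331399]), np.float64(0.0235013575916428), np.float64(4.440892098500626e-16), np.float64(0.18521694158488433))
mid [ 0.0786  0.2413 -0.273 ] [0.3148 0.13   0.2266] rows>=6.9
(np.float64(4.4150224952983774e-14), np.float64(0.18099400210207905), np.float64(0.10401033406855625)) (array([-0.25586569, -0.09264372,  2.48      ,  2.79716866,  0.84653796,
        0.23331399]), np.float64(0.025555762179457684), np.float64(4.440892098500626e-16), np.float64(0.18519040179658353))
```

```bash
python3 -m handwheel '[[0,0,0.12,0,0,0,-1],[0,0,0.22,0,0,0,-1],[0,0,0.247,0,0,0,-1],[0,0,0.25,0,0,0,-1],[0,0,0.25,0,0,0,0.3],[0,0,0.25,0,0,0,0.3],[0,0,0.2455,0,0,0,0.3],[0,0,0.2455,0,0,0,0.3]]' | grep -E "pos|force: \[|opening"
python3 -m handwheel '[[0,0,0,0,0,0,-1],[0,0,0,0,0,0,-1],[0,0,0,0,0,0,-1],[0,0,0,0,0,0,-1]]' 70;  python3 -m handwheel '[[0,0,-0.05,0,0,0,-1],[0,0,-0.15,0,0,0,-1],[0,0,-0.3,0,0,0,-1],[0,0,-0.3,0,0,0,-1]]'
python3 - <<'E'
from kin import *
s=monitor.get_state();P0=s["eef_pos"];R0=Rn.from_quat(s["tcp_rot"]);q=s["qpos"]
for x,z in ((.62,.165),(.6,.17),(.56,.18),(.56,.2)):
  for psi in (0,10,20):
    P1=np.array([x,.0135,z]);r=path(q,P0,R0,P1,tilt(np.radians(psi),0,-1),24);print(x,z,psi,np.round(r[0],2),r[1:])
E
```

```text
eef_pos: [0.4982, 0.1091, 0.0417]
contact_force: [0.6, -0.7, -0.1]
opening: 0.65
time: 29.5
eef_pos: [0.4987, 0.1092, 0.0424]
tcp_rot: [1.0, -0.0, 0.0, -0.0]
contact_force: [-1.6, 0.0, 4.8]
opening: 0.493
finger_force: 71.3
time: 30.0
eef_pos: [0.5017, 0.1092, 0.167]
tcp_rot: [1.0, 0.0, 0.006, -0.0]
contact_force: [0.5, 0.1, -1.7]
opening: 0.493
finger_force: 71.3
0.62 0.165 0 [-0.23  0.24  2.37  2.88  1.06  0.13] (np.float64(2.8254995423455653e-13), np.float64(0.06758184393590794), np.float64(0.17429306760045238))
0.62 0.165 10 [-0.33  0.25  2.36  2.58  1.11  0.27] (np.float64(1.1750825129308375e-13), np.float64(0.09542592994780685), np.float64(0.13768057811119983))
0.62 0.165 20 [-0.41  0.27  2.33  2.31  1.19  0.39] (np.float64(1.4383262314264481e-08), np.float64(0.13858091713041398), np.float64(0.11371532811076857))
0.6 0.17 0 [-0.24  0.19  2.42  2.87  1.06  0.14] (np.float64(3.0551414221713855e-12), np.float64(0.02886510114372065), np.float64(0.17121057215739532))
0.6 0.17 10 [-0.34  0.2   2.41  2.56  1.12  0.28] (np.float64(1.3198235101910766e-08), np.float64(0.05501062475704232
[... 405 characters left out ...]
.060069814830468346), np.float64(4.440892098500626e-16), np.float64(0.12826232292220419))
0.56 0.18 20 [-0.48  0.12  2.47  2.23  1.21  0.42] (np.float64(1.6402033209967587e-08), np.float64(0.009011304928741026), np.float64(0.10702523791334273))
0.56 0.2 0 [-0.25  0.07  2.48  2.85  1.02  0.16] (np.float64(0.11530599481793351), np.float64(4.440892098500626e-16), np.float64(0.15840198161577468))
0.56 0.2 10 [-0.39  0.07  2.48  2.47  1.09  0.35] (np.float64(0.07052818791096475), np.float64(4.440892098500626e-16), np.float64(0.12491669227177638))
0.56 0.2 20 [-0.48  0.06  2.48  2.22  1.18  0.47] (np.float64(1.663484776602983e-08), np.float64(0.002539817212904527), np.float64(0.10408252802120677))
```

```bash
python3 - <<'E'
from kin import *
s=monitor.get_state();P0=s["eef_pos"];R0=Rn.from_quat(s["tcp_rot"]);q=s["qpos"]
for psi in (45,60,75):
    P1=np.array([.53,.0,.2]);R1=tilt(np.radians(psi),np.radians(15),-1);P2=np.array([.6232,.0135,.175]);R2=tilt(0,0,-1)
    a=path(q,P0,R0,P1,R1,16);b=path(a[0],P1,R1,P2,R2,16);c=path(b[0],P2,R2,P2-[0,0,.07],R2)
    print(psi,a[1:],b[1:],c[1:],np.round(a[0],2));row(P1,R1)
    w=(R0.inv()*R1).as_rotvec()
    zs=[min((P0+(P1-P0)*t+(R0*Rn.from_rotvec(w*t)).apply([x,y,.042]))[2] for x in(-.04,.04) for y in (-.0225,.0225)) for t in np.linspace(0,1,6)];print(np.round(zs,3))
E
```

```text
45 (np.float64(2.9088111408195703e-08), np.float64(0.12665596337087015), np.float64(0.10199778538237636)) (np.float64(1.785301784365405e-09), np.float64(0.05468339565212377), np.float64(0.10340419812420532)) (np.float64(1.0617570467630159e-11), np.float64(0.11385443287726726), np.float64(0.0176355653192376)) [-0.65  0.01  2.35  1.48  1.29  0.81]
 [ 0.0717  0.2729 -0.082 ] [0.3921 0.1602 0.2146] rows>=8.0
[0.125 0.124 0.128 0.136 0.15  0.167]
60 (np.float64(8.524304549056434e-09), np.float64(0.2585646604512064), np.float64(0.09626250249363041)) (np.float64(1.3942885271437197e-09), np.float64(0.07640305614684584), np.float64(0.13069185736444178)) (np.float64(1.0631463964084128e-11), np.float64(0.11385443287722596), np.float64(0.017635565319281787)) [-0.65  0.14  2.22  1.3   1.47  0.78]
 [ 0.0717  0.2729 -0.082 ] [0.4053 0.106  0.1442] rows>=7.5
[0.125 0.125 0.129 0.138 0.151 0.167]
75 (np.float64(2.493187725060413e-09), np.float64(0.37487433288119476), np.float64(0.09387741415377332)) (np.float64(2.767222186005764e-09), np.float64(0.08758716980976144), np.float64(0.15931927489074793)) (np.float64(1.0590783445621018e-11), np.float64(0.1138544328772566), np.float64(0.017635565319185087)) [-0.62  0.25  2.08  1.13  1.64  0.75]
 [ 0.0717  0.2729 -0.082 ] [0.4134 0.0515 0.0734] rows>=7.1
[0.125 0.126 0.131 0.139 0.152 0.167]
```

Using the 60° waypoint.

```bash
python3 -m handwheel '[[0.072,0.273,-0.082,0.405,0.106,0.144,-1],[0.072,0.273,-0.082,0.405,0.106,0.144,-1],[0.072,0.273,-0.082,0.405,0.106,0.144,-1],[0.072,0.273,-0.082,0.405,0.106,0.144,-1],[0.072,0.273,-0.082,0.405,0.106,0.144,-1],[0.072,0.273,-0.082,0.405,0.106,0.144,-1],[0.072,0.273,-0.082,0.405,0.106,0.144,-1],[0.072,0.273,-0.082,0.405,0.106,0.144,-1],[0.072,0.273,-0.082,0.405,0.106,0.144,-1],[0.072,0.273,-0.082,0.405,0.106,0.144,-1]]'; python3 - <<'E'
from kin import *
s=monitor.get_state();P2=np.array([.6232,.0135,.175]);R2=tilt(0,0,-1);row(P2,R2);print(path(s["qpos"],s["eef_pos"],Rn.from_quat(s["tcp_rot"]),P2,R2)[1:])
E
```

```text
time: 31.25
eef_pos: [0.5271, -0.0001, 0.1941]
tcp_rot: [0.768, -0.209, 0.153, -0.586]
contact_force: [0.3, -0.5, -0.5]
opening: 0.5
finger_force: 71.5
 [0.1917 0.0043 0.1563] [0.0795 0.3317 0.0423] rows>=5.8
(np.float64(2.3688251621216235e-09), np.float64(0.07509858536820513), np.float64(0.17442402022906967))
```

```bash
python3 -m handwheel '[[0.19,0.004,0.155,0.0795,0.332,0.042,-1],[0.19,0.004,0.155,0.0795,0.332,0.042,-1],[0.19,0.004,0.155,0.0795,0.332,0.042,-1],[0.19,0.004,0.155,0.0795,0.332,0.042,-1],[0.19,0.004,0.155,0.0795,0.332,0.042,-1],[0.19,0.004,0.155,0.0795,0.332,0.042,-1],[0.19,0.004,0.155,0.0795,0.332,0.042,-1],[0.19,0.004,0.155,0.0795,0.332,0.042,-1],[0.19,0.004,0.155,0.0795,0.332,0.042,-1],[0.19,0.004,0.155,0.0795,0.332,0.042,-1],[0.19,0.004,0.155,0.0795,0.332,0.042,-1],[0.19,0.004,0.155,0.0795,0.332,0.042,-1]]'; python3 - <<'E'
from kin import *
s=monitor.get_state();R2=tilt(0,0,-1);row([.6232,.0140,.165],R2)
p=eyes.camera_params("wrist");im=eyes.read_camera("wrist");cv2.imwrite("pics/w7.png",im[:,:,::-1])
sc=eyes.read_camera("scene");sd=eyes.read_camera("side");cv2.imwrite("pics/sc7.png",sc[:,:,::-1]);cv2.imwrite("pics/sd7.png",sd[:,:,::-1])
a=cv2.resize(sc[170:290,250:360],(400,436),interpolation=2);b=cv2.resize(sd[130:250,270:380],(400,436),interpolation=2)
cv2.imwrite("pics/c7.png",np.hstack([a,b])[:,:,::-1])
E
```

```text
time: 32.75
eef_pos: [0.6225, 0.013, 0.1759]
tcp_rot: [0.499, -0.5, 0.501, -0.5]
contact_force: [0.2, 0.1, -0.9]
opening: 0.495
finger_force: 71.6
 [-0.0025  0.0273  0.0018] [-0.0005 -0.0004 -0.0001] rows>=0.2
```

```bash
python3 -m handwheel '[[-0.0025,0.027,0.0018,-0.0005,0,0,-1],[-0.0025,0.05,0.0018,-0.0005,0,0,-1],[-0.0025,0.065,0.0018,-0.0005,0,0,-1],[-0.0025,0.075,0.0018,-0.0005,0,0,-1],[-0.0025,0.075,0.0018,-0.0005,0,0,-1]]';python3 -m handwheel '[[0,0.01,0,0,0,0,-1],[0,0.02,0,0,0,0,-1],[0,0.02,0,0,0,0,-1]]'
```

```text
time: 33.52
eef_pos: [0.6231, 0.0144, 0.1453]
tcp_rot: [-0.5, 0.501, -0.5, 0.5]
contact_force: [-0.3, 0.3, -0.2]
opening: 0.496
finger_force: 71.5
time: 33.9
eef_pos: [0.6231, 0.0144, 0.1374]
tcp_rot: [-0.5, 0.501, -0.5, 0.5]
contact_force: [0.7, 0.7, -1.2]
opening: 0.494
finger_force: 71.5
```

```bash
for i in 1 2 3; do python3 -m handwheel '[[0,0.012,0,0,0,0,-1],[0,0.022,0,0,0,0,-1],[0,0.022,0,0,0,0,-1]]' | grep -E "pos|force: \[|opening"; done
```

```text
eef_pos: [0.623, 0.0144, 0.1284]
contact_force: [-0.9, 0.3, -1.5]
opening: 0.493
eef_pos: [0.623, 0.0144, 0.1197]
contact_force: [0.3, 0.3, -1.3]
opening: 0.499
eef_pos: [0.623, 0.0144, 0.1109]
contact_force: [-0.6, -0.3, -0.8]
opening: 0.493
```

Sliding on freely. Last 5 mm in small steps.

```bash
for i in 1 2 3; do python3 -m handwheel '[[0,0.005,0,0,0,0,-1],[0,0.005,0,0,0,0,-1]]' | grep -E "pos|force: \["; done
```

```text
eef_pos: [0.6232, 0.0144, 0.1094]
contact_force: [-0.2, -0.1, -1.6]
eef_pos: [0.6231, 0.0144, 0.1073]
contact_force: [-1.0, -0.2, -1.9]
eef_pos: [0.6233, 0.0143, 0.1056]
contact_force: [-1.8, 0.2, 0.3]
```

```bash
python3 -m handwheel '[[0,0.002,0,0,0,0,-1],[0,0.002,0,0,0,0,-1]]' | grep -E "pos|force: \["; python3 -m handwheel '[[0,0,0,0,0,0,0.1],[0,0,0,0,0,0,0.2],[0,0,0,0,0,0,0.5],[0,0,0,0,0,0,0.5],[0,0,0,0,0,0,0.5],[0,0,-0.03,0,0,0,0.5],[0,0,-0.07,0,0,0,0.5],[0,0,-0.07,0,0,0,0.5]]'
python3 - <<'E'
from kin import *
sc=eyes.read_camera("scene");sd=eyes.read_camera("side")
a=cv2.resize(sc[170:290,250:360],(400,436),interpolation=2);b=cv2.resize(sd[130:250,270:380],(400,436),interpolation=2)
cv2.imwrite("pics/c8.png",np.hstack([a,b])[:,:,::-1])
E
```

```text
eef_pos: [0.6234, 0.0144, 0.1055]
contact_force: [-1.2, 0.3, 1.7]
time: 37.02
eef_pos: [0.5931, 0.0146, 0.1036]
tcp_rot: [-0.5, 0.501, -0.499, 0.499]
contact_force: [-0.7, -0.2, 1.2]
opening: 0.748
finger_force: 0.0
```

View pics/c8.png

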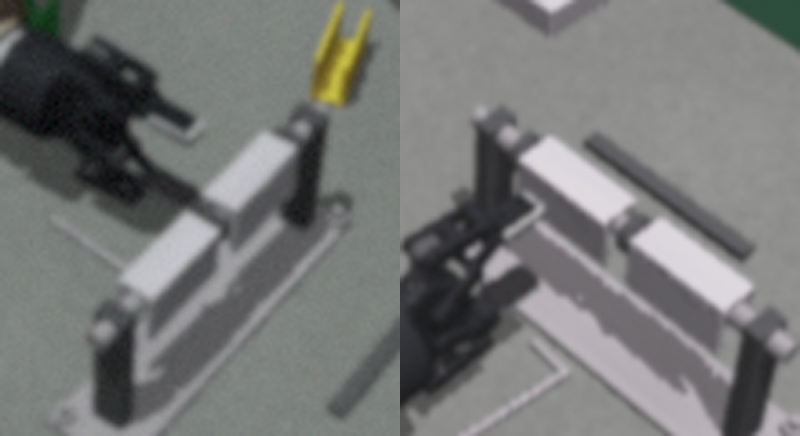

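The cover hangs beside the fixed one: crown up and level with it, between the collars, parallel to the bar, fingers clear (left crop about (250,180), right crop about (580,185)). I'll back off a little more and hand in.

```bash
python3 -m handwheel '[[0,0,-0.04,0,0,0,0.5],[0,0,-0.05,0,0,0,0.5],[0,0,-0.05,0,0,0,0.5],[0,0,-0.05,0,0,0,0.5]]'; python3 -c "
from plant import ctrl
print(ctrl.sign_off())"
```

```text
time: 37.62
eef_pos: [0.5754, 0.0143, 0.1049]
tcp_rot: [0.5, -0.5, 0.5, -0.5]
contact_force: [0.8, -0.3, -1.0]
opening: 0.75
finger_force: 0.0
the job is handed in; nothing more can be done
None
```

The track cover hangs open side down in the free bay, level with the fixed cover beside it and let go, and I handed the job in at about 38 s; the hand-in returned no verdict, and I confirmed the final seat only from the camera view and the light contact force as it came home.

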